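# Hang the trimmer on its spring balancer

## Task

Hang the cordless trimmer up on its spring balancer: take the hook by its grip sleeve, draw it down and bring it along the rail so that it goes through the trimmer's yoke while the trimmer still sits in its cradle, then let it up under control to the top of its travel and let go, so that the trimmer hangs still from the hook, clear of the cradle. Never let the hook fly up, and leave the other things on the table where they are.

Things in the scene. Friction and masses are not known exactly. Their poses are not given: they have to be found in the camera images.
- rail: Overhead frame fixed to the table: 40 mm square rail 900 mm long, underside 760 mm above the table, held by brackets from two 30 mm posts on the far side (at x = +250, y = +-420 mm in this frame). Origin on the table below the rail's middle; z up, y along the rail, x away from the robot.
- trolley (a joint): Position (m) of the balancer's trolley along the rail: 0 at the rail's middle, growing along the rail frame's +y, stops at +-0.22. Rolls with about 1 N of drag and stays where left. The hook hangs under it (x = 0, y = this value in the rail frame). On its far side is a spring drum 110 mm across, lowest point 600 mm above the table.
- tube_end (a point): Lower end of the trolley's fixed upright outer tube, on its axis, straight above the hook's sleeve: 468 mm above the table. The tube is 45 mm across at its end collar, 38 mm above, and bars a hand coming straight down on the sleeve.
- hook_rod (a joint): How far (m) the hook is drawn down: 0 at its top stop, 0.19 at the bottom. A 12 mm rod slides straight down out of the outer tube (no turn, no swing) with the grip sleeve and hook at its end. The empty hook pulls up with about 10 N at the top, 12 N at the bottom, and flies up if let go. With the trimmer on, it still rises by itself, gently, with 1 to 4 N.
- hook_grip (a point): Middle of the black ribbed grip sleeve on the rod, an upright cylinder 27 mm in diameter and 70 mm long; 340 mm above the table at the top stop, with 93 mm of bare 12 mm rod between the sleeve and the tube's end. Axes as the rail's: z up, y along the rail.
- hook_seat (a point): Seat of the open steel hook (top of the bar at the bottom of the throat), 85 mm straight below the sleeve's middle. 8 mm round bar bent in the upright plane along the rail: shank on the -y side (reaches 19 mm), mouth and point on the +y side (rail's axes). Throat 22 mm wide; point's tip 23 mm above the seat and 23 mm to +y; hook's underside 8 mm below the seat.
- cradle: Low stainless stand fixed to the table under the rail: foot 100 x 200 mm, two saddles with cheeks up to 79 mm above the table that hold the trimmer's barrel. Origin at the middle of the underside of its foot, y along the trimmer it holds (within about 0.2 rad of the rail's y).
- trimmer: Cordless round-blade trimmer, 0.7 to 0.9 kg, level in the cradle, along its own y: grey barrel 42 mm square (flat top 51 mm above the origin), black battery at the -y end (top 54 mm up, to y = -134 mm), round blade 90 mm across at the +y end (to y = +165 mm). Steel yoke over the balance point. Origin straight below the yoke, 50 mm above the table in the cradle; z up.
- yoke_crown (a point): Underside of the top of the yoke (bail), at its middle, 108 mm above the trimmer's origin, 158 mm above the table in the cradle. An arch of 6 mm bar in the trimmer's x-z plane, across the rail: 58 mm wide inside, 57 mm high inside above the barrel, shoulders 7 mm lower at 17 mm to either side. The hook's point goes through it along y.
- boning_knife: Bystander: boning knife lying on the table in front of the cradle, about 280 mm long, white handle; handle end at its -x. Origin at the handle's front end.
- salami_tray: Bystander: white tray 200 x 110 x 30 mm with two salamis (47 mm high). Origin under its middle.
- clip_cup: Bystander: steel cup of casing clips, 84 mm across, 55 mm high. Origin under its middle.
- label_roll: Bystander: roll of blank labels standing on its end, 96 mm across, 50 mm high. Origin under its middle.
- scissors: Bystander: blue-handled scissors lying flat, about 180 mm long. Origin at the pivot.
- spray_bottle: Bystander: bottle 72 mm across, 190 mm high, standing past the blade end. Origin under its middle.
There are look-alikes about, which are no part of the job. Leave any green look-alike of the cradle alone.

How it is judged:
By the outcome, as a careful person would: the job done as asked, in the order asked, and still so for the second after the job is handed in, with the robot touching nothing.
It also fails if it takes over 51 s, if anything falls off the work surface, if the arm or the gripper's body presses on something with over 40 N, if the wrist force passes 120 N, or if a joint passes its speed limit or range.

## Robot

A 6-joint arm with a two-finger parallel gripper is mounted at the origin on the work surface. World frame = base frame: x ahead of the robot, y to its left, z up, the work surface at z = 0. Lengths are in m, angles in degrees, forces in N, time in s.
With the tool pointing down it reaches from about 0.3 to 1 m from the base axis. Payload 5.1 kg.
Tool frame: the origin (TCP) lies on the centre line of the jaws, within the pads' length; the fingertips stand 19 mm ahead of it and the grasp point (between the pads) is the TCP; z points along the fingers, y is the line along which they close (so a half turn about z gives the same grasp; the last joint's range is limited). The gripper opens to 95 mm and grips with 3 to 60 N. Pads are 20 mm wide; open, the fingers measure 119 mm over their backs; the gripper's body (75 mm by 180 mm) begins 59 mm behind the grasp point.
Start: joints at [-75.665, 7.093, 94.555, -0, 78.352, -4.733], TCP at [0.212, -0.614, 0.234] pointing down, gripper open.
Joint ranges: [-149.61, 149.61], [-58.7, 133.49], [1.44, 155.28], [-77.14, 257.14], [18.33, 153.61], [-166.67, 166.67]. Speed limits (degrees/s): [147.25, 147.25, 180, 180, 180, 180].

## Interface

Orientations are given as a 3x3 rotation matrix whose columns are the frame's x, y, z axes.
In Python, from station import readout, optics, workorder gives the robot as it stands. The module is installed in compiled form; this text tells all that it offers.
- The arm moves only by the tool play_rows, never from a script. Its argument "moves" is a list of rows, each an object of numbers: "tx", "ty", "tz": the shift along the tool's x, y, z in m; "roll": the turn about the tool's z in degrees. A call has exactly 5 rows; each row shifts and turns the commanded pose from where the row before left it, along the tool's axes as they then stand; what a row does not reach is not made up. A row lasts 1/8 s, in which the tool goes at most 62.5 mm and 10.7 degrees, less where a joint would pass 70% of its speed; a pose out of reach is approached as far as the arm can. A call is refused whole if a number of a shift passes 0.0625 or a number of a turn 10.7, either way. A call with a gripper value outside its range is refused whole. "hand" is the closure, from 0 (fully open) to 1 (shut), set as the call begins (left out, the last holds). The fingers move at their own pace and stop on an object; the grip force is fixed at half the most. Time passes only in rows, so rows that do not move let the fingers close, or fill a call up. It gives the time, the measured TCP pose, the force, the opening and the grip force at its end, in the units of the state.
- readout.get_state(): the state, without advancing time (a new reading comes with each control period).
- optics.grab_frame(name): name is "scene" or "side" or "wrist"; returns (picture, depth): 480x640x3 uint8, red, green, blue; 480x640 float32, m along the optical axis (not along the pixel's ray), 0 where there is no reading.
- optics.camera_params(name): a dict with "vertical_fov" (degrees; the focal length in pixels is half the picture's height over the tangent of half this angle, whatever the lens; pixels are square), "cx", "cy" (the principal point, pixels), "camera_from_world" (4x4, takes a point from world to camera coordinates). Camera axes: x right, y down, z forward; pixel columns grow to the right and rows downward; lengths in m; the calibration is good to about 2 mm. A picture is of the moment at which its call begins: read the wrist's pose just before it. camera_params takes no time and is no camera call; for the wrist camera it gives the pose at the moment of the call.
- workorder.hand_in(): hands the job in; it is judged then, once.
The state is a dict: "time_s": time; "joint_pos": joint angles; "qvel": joint speeds; "joint_efforts": joint torques, N m; "eef_pos": TCP position; "tcp_rot": TCP orientation; "ft_force": force on the tool from outside, world axes, zero at the start; "ft_torque": the same for the moment, N m; "grip_width": opening from 0.0 (shut) to 1.0 (fully open); "grip_force": force on a finger pad.
Only numpy, scipy, OpenCV 4.12 (cv2) and the standard library are available. Lean on these libraries where they do the work, as an engineer would, in place of code of your own. Each camera call takes 0.05 s, during which the arm holds its last target. There are 200 camera calls.

## Working session

There is one attempt and no reset: what is moved stays moved. The work goes in short steps, Python scripts to look and compute and a tool call to move; the robot and the scene stay as the last step left them, time stands still between calls to the robot, and variables do not carry over. Pictures are saved under pics/ and viewed, at most 10 in all, crops included, and the job is handed in when it is done.

Besides the shell and the picture viewer there is one more tool, called after "Call:" as name(argument=value, ...), one argument or row to a line, values as JSON. play_rows: Moves the arm, as the interface text tells. Its arguments: {"type":"object","properties":{"moves":{"type":"array"},"hand":{"type":"number"}},"required":["moves"]}

```bash
mkdir -p pics; cat > h.py <<'E'
import numpy as np, cv2
from station import readout, optics, workorder
def cam(n):
    p=optics.camera_params(n); f=240/np.tan(np.radians(p['vertical_fov'])/2)
    return f,p['cx'],p['cy'],np.array(p['camera_from_world'])
def cloud(n,d,C):
    f,cx,cy,T=C; v,u=np.mgrid[:480,:640]
    P=np.stack([(u-cx)/f*d,(v-cy)/f*d,d],-1)
    W=(P-T[:3,3])@T[:3,:3]; W[d==0]=np.nan
    return W
def grab(n):
    C=cam(n); im,d=optics.grab_frame(n); W=cloud(n,d,C)
    np.savez('last_'+n,im=im,d=d,W=W)
    return im,d,W
E
python3 - <<'E'
from h import *
s=readout.get_state(); print({k:np.round(v,3).tolist() for k,v in s.items()})
for n in('scene','side'):
    im,d,W=grab(n); cv2.imwrite(f'pics/{n}0.png',im[...,::-1]); print(n,np.round(cam(n)[3],3).tolist(),cam(n)[:3])
E
```

```text
{'time_s': 0.0, 'joint_pos': [-75.665, 7.132, 94.633, -0.002, 78.349, -4.732], 'qvel': [-0.013, 0.051, -0.108, -0.101, 0.024, 0.005], 'joint_efforts': [0.0, -41.761, -35.993, 0.077, 0.049, -0.0], 'eef_pos': [0.212, -0.614, 0.232], 'tcp_rot': [[0.945, 0.327, -0.001], [0.327, -0.945, 0.002], [0.0, -0.002, -1.0]], 'ft_force': [-0.493, 0.22, 0.317], 'ft_torque': [-0.012, -0.009, 0.011], 'grip_force': 0.0, 'grip_width': 0.998}
scene [[0.125, 0.992, 0.0, -0.075], [0.651, -0.082, -0.755, -0.151], [-0.749, 0.094, -0.656, 1.676], [0.0, 0.0, 0.0, 1.0]] (np.float64(508.4006621831955), 318.3307908577541, 251.27908939760687)
side [[-0.787, -0.617, -0.003, 0.466], [-0.333, 0.429, -0.84, 0.414], [0.519, -0.66, -0.543, 1.051], [0.0, 0.0, 0.0, 1.0]] (np.float64(449.71103118653593), 318.9688071137812, 233.49311212869853)
```

View pics/scene0.png

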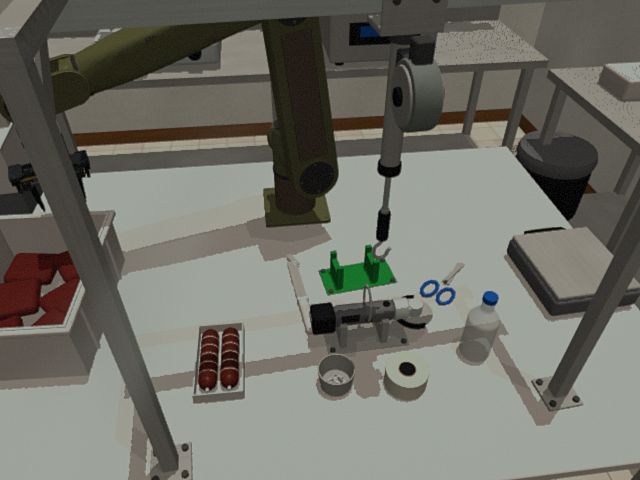

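View pics/side0.png

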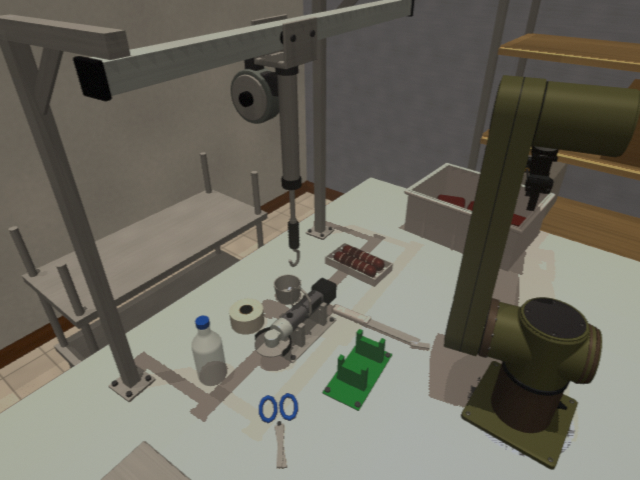

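The scene view shows the sleeve at (383,225), the hook at (382,250), the yoke around (368,300), and a green decoy cradle at (357,272). In the side view the sleeve is at (293,235) and the trimmer around (300,310). Next I measure these points.

```bash
python3 - <<'E'
from h import *
for n in('scene','side'):
    L=np.load(f'last_{n}.npz'); W=L['W'];im=L['im'].astype(int)
    def q(m,t):
        p=W[m]; print(n,t,len(p),'med',np.round(np.nanmedian(p,0),4),'min',np.round(np.nanpercentile(p,2,0),4),'max',np.round(np.nanpercentile(p,98,0),4)) if len(p) else print(t,0)
    x,y,z=np.moveaxis(W,-1,0)
    v,u=np.mgrid[:480,:640]
    b=(slice(205,243),slice(372,394)) if n=='scene' else (slice(215,252),slice(284,303))
    k=np.zeros(z.shape,bool);k[b]=1
    q(k&(z>.31)&(z<.37)&(im.sum(2)<150),'sleeve')
    q((z>.39)&(z<.46)&(np.abs(u-(388 if n=='scene' else 293))<12)&((v>150)&(v<260)),'rod')
    q((z>.50)&(z<.59)&(np.abs(u-(391 if n=='scene' else 290))<20),'tube')
    # rail underside/face
    m=(z>.765)&(z<.80)
    if n=='side':
        m&=(v<110)&(x>.3); q(m,'rail')
        p=W[m][:, :2]; c=np.median(p,0); vx=cv2.fitLine(p.astype(np.float32),cv2.DIST_HUBER,0,.01,.01).ravel(); print('raildir',vx)
    # trimmer
    box=((u>300)&(u<440)&(v>275)&(v<350)) if n=='scene' else ((u>250)&(u<345)&(v>270)&(v<365))
    q(box&(z>.118)&(z<.175),'yoke')
    q(box&(z>.135)&(z<.175),'yoketop')
    mb=box&(z>.085)&(z<.112); q(mb,'trim')
    p=W[mb][:,:2].astype(np.float32); print('dir',cv2.fitLine(p,cv2.DIST_HUBER,0,.01,.01).ravel())
    mbat=box&(z>.095)&(z<.112)&(im.sum(2)<90); q(mbat,'black')
    mbt=box&(z>.098)&(z<.104); q(mbt,'barreltop'); 
    q((im[...,2]>im[...,0]+60)&(z>.15)&(z<.21),'bottlecap')
    for uv in ([(172,460),(557,393)] if n=='scene' else [(132,382),(320,230)]):
        print('post',uv,np.round(W[uv[1],uv[0]],4))
    cr=cv2.resize(L['im'][(slice(190,360),slice(290,450)) if n=='scene' else (slice(210,370),slice(230,350))],None,fx=3,fy=3,interpolation=2)
    cv2.imwrite(f'pics/crop_{n}.png',cr[...,::-1])
E
```

```text
scene sleeve 258 med [0.5714 0.1353 0.3412] min [0.5638 0.1263 0.3115] max [0.5752 0.1473 0.3687]
scene rod 177 med [0.5652 0.1377 0.4258] min [0.5599 0.1329 0.3923] max [0.5689 0.1442 0.4573]
scene tube 837 med [0.5759 0.1319 0.5417] min [0.5602 0.1206 0.5019] max [0.5807 0.1545 0.5865]
scene yoke 89 med [0.5803 0.1197 0.148 ] min [0.5335 0.1164 0.1197] max [0.5997 0.1234 0.1642]
scene yoketop 64 med [0.5791 0.1198 0.1541] min [0.5381 0.1165 0.1376] max [0.5972 0.1231 0.1645]
scene trim 1889 med [0.5729 0.1017 0.0998] min [ 0.5435 -0.0116  0.0861] max [0.5955 0.246  0.107 ]
dir [ 0.03894305 -0.9992414   0.5731749   0.09452452]
scene black 477 med [0.5744 0.0166 0.1031] min [ 0.5454 -0.0116  0.0957] max [0.5955 0.1678 0.1072]
scene barreltop 898 med [0.569  0.0887 0.1011] min [ 0.5451 -0.0101  0.0981] max [0.5942 0.2106 0.1039]
scene bottlecap 132 med [0.6489 0.3699 0.19  ] min [0.6323 0.3569 0.1822] max [0.6623 0.3839 0.1931]
post (172, 460) [ 0.8598 -0.314   0.0476]
post (557, 393) [0.7981 0.5002 0.0249]
side sleeve 187 med [0.5512 0.1478 0.3417] min [0.5467 0.1362 0.3119] max [0.5
[... 304 characters left out ...]
0.7999]
raildir [ 0.05778176 -0.9983292   0.53045243  0.22814775]
side yoke 84 med [0.5557 0.1214 0.1476] min [0.5265 0.1169 0.1218] max [0.5946 0.1259 0.1632]
side yoketop 61 med [0.556  0.1209 0.1549] min [0.5318 0.1176 0.1374] max [0.5917 0.1253 0.1638]
side trim 1312 med [0.5545 0.126  0.0994] min [ 0.5357 -0.0043  0.0859] max [0.5886 0.2516 0.1064]
dir [ 0.02131201 -0.99977285  0.55657643  0.12506323]
black 0
side barreltop 599 med [0.5596 0.1068 0.101 ] min [ 0.5395 -0.006   0.0982] max [0.5881 0.2175 0.1038]
side bottlecap 96 med [0.644  0.3712 0.19  ] min [0.6314 0.358  0.1868] max [0.6572 0.3855 0.1925]
post (132, 382) [0.7692 0.5155 0.0188]
post (320, 230) [ 0.8299 -0.3096  0.0216]
```

View pics/crop_scene.png

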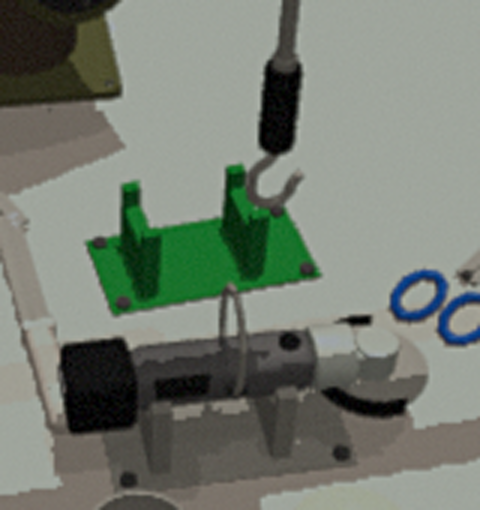

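The measurements agree:
- Sleeve axis is about (0.560, 0.138), z 0.341.
- Yoke is about (0.563, 0.120), with its top at 0.164, which matches the given heights.
- Rail yaw is about 3.3°.

The hand has to come in tilted or level, but the rows only shift and roll about the tool's z. I'll check how the arm behaves at the edge of its reach, well away from everything.

Call:
play_rows(
  moves=[
    {"tz": -0.06},
    {"tz": -0.06},
    {"tz": -0.06},
    {"tz": -0.06},
    {"tz": -0.06},
  ],
)

```text
schema error: expected keys tx, ty, tz, roll
```

Call:
play_rows(
  moves=[
    {"tz": -0.06},
    {"tz": -0.06},
    {"tz": -0.06},
    {"tz": -0.06},
    {"tz": -0.06},
  ],
)

```text
schema error: expected keys tx, ty, tz, roll
```

```bash
python3 - <<'E'
from h import *
s=readout.get_state(); print({k:np.round(v,3).tolist() for k,v in s.items()})
E
```

```text
{'time_s': 0.1, 'joint_pos': [-75.665, 7.132, 94.626, 0.001, 78.351, -4.731], 'qvel': [0.062, -0.043, -0.191, -0.053, -0.04, -0.04], 'joint_efforts': [0.0, -41.888, -36.11, 0.078, 0.046, -0.0], 'eef_pos': [0.212, -0.614, 0.232], 'tcp_rot': [[0.945, 0.327, -0.0], [0.327, -0.945, 0.002], [0.0, -0.002, -1.0]], 'ft_force': [-0.138, -0.521, -0.176], 'ft_torque': [0.018, -0.016, 0.005], 'grip_force': 0.0, 'grip_width': 1.001}
```

Call:
play_rows(
  moves=[
    {"tx": 0, "ty": 0, "tz": -0.06, "roll": 0},
    {"tx": 0, "ty": 0, "tz": -0.06, "roll": 0},
    {"tx": 0, "ty": 0, "tz": -0.06, "roll": 0},
    {"tx": 0, "ty": 0, "tz": -0.06, "roll": 0},
    {"tx": 0, "ty": 0, "tz": -0.06, "roll": 0},
  ],
)

```text
time_s: 0.72
eef_pos: [0.2123, -0.614, 0.535]
tcp_rot: [[0.945, 0.327, -0.0], [0.327, -0.945, 0.001], [0.0, -0.001, -1.0]]
ft_force: [0.9, -1.1, -0.4]
grip_width: 1.001
grip_force: 0.0
```

Call:
play_rows(
  moves=[
    {"tx": 0, "ty": 0, "tz": -0.06, "roll": 0},
    {"tx": 0, "ty": 0, "tz": -0.06, "roll": 0},
    {"tx": 0, "ty": 0, "tz": -0.06, "roll": 0},
    {"tx": 0, "ty": 0, "tz": -0.06, "roll": 0},
    {"tx": 0, "ty": 0, "tz": -0.06, "roll": 0},
  ],
)

```text
time_s: 1.35
eef_pos: [0.2094, -0.6065, 0.8023]
tcp_rot: [[0.945, 0.327, 0.003], [0.327, -0.945, -0.009], [-0.0, 0.009, -1.0]]
ft_force: [0.2, -1.3, 2.1]
grip_width: 1.004
grip_force: 0.0
```

```bash
python3 - <<'E'
from h import *
s=readout.get_state(); print({k:np.round(v,3).tolist() for k,v in s.items()})
E
```

```text
{'time_s': 1.35, 'joint_pos': [-75.76, 31.653, 4.92, 0.071, 142.886, -4.774], 'qvel': [-0.96, 60.021, -126.306, 0.61, 62.891, -0.313], 'joint_efforts': [0.487, -54.474, -18.324, 0.044, -0.598, -0.001], 'eef_pos': [0.209, -0.606, 0.802], 'tcp_rot': [[0.945, 0.327, 0.003], [0.327, -0.945, -0.009], [-0.0, 0.009, -1.0]], 'ft_force': [0.219, -1.337, 2.086], 'ft_torque': [0.033, -0.02, 0.028], 'grip_force': 0.0, 'grip_width': 1.004}
```

Call:
play_rows(
  moves=[
    {"tx": 0, "ty": 0.06, "tz": 0, "roll": 0},
    {"tx": 0, "ty": 0.06, "tz": 0, "roll": 0},
    {"tx": 0, "ty": 0.06, "tz": 0, "roll": 0},
    {"tx": 0, "ty": 0, "tz": 0, "roll": 0},
    {"tx": 0, "ty": 0, "tz": 0, "roll": 0},
  ],
)

```text
time_s: 1.98
eef_pos: [0.2449, -0.7091, 0.7267]
tcp_rot: [[0.945, 0.326, 0.021], [0.327, -0.943, -0.061], [-0.0, 0.065, -0.998]]
ft_force: [-0.2, 1.5, 1.6]
grip_width: 0.996
grip_force: 0.0
```

```bash
python3 - <<'E'
from h import *
s=readout.get_state(); print({k:np.round(v,3).tolist() for k,v in s.items()})
E
```

```text
{'time_s': 1.975, 'joint_pos': [-75.142, 40.158, 1.442, 0.382, 134.682, -3.934], 'qvel': [-0.016, -2.631, -0.059, 0.115, 0.041, 0.037], 'joint_efforts': [-0.181, -48.912, -28.029, 0.057, -0.317, 0.008], 'eef_pos': [0.245, -0.709, 0.727], 'tcp_rot': [[0.945, 0.326, 0.021], [0.327, -0.943, -0.061], [-0.0, 0.065, -0.998]], 'ft_force': [-0.203, 1.491, 1.628], 'ft_torque': [0.127, 0.027, -0.046], 'grip_force': 0.0, 'grip_width': 0.996}
```

Reaching past the limit does tilt the tool outward. I'll check for obstacles beyond before continuing.

```bash
python3 - <<'E'
from h import *
for n in('side','scene'):
    W=np.load(f'last_{n}.npz')['W']; x,y,z=np.moveaxis(W,-1,0)
    m=(y<-.72)&(z>.25)&(z<1.2)&(x>-.5)&(x<1.2); p=W[m]; print(n,len(p))
    if len(p): print(np.round(np.percentile(p,[1,50,99],0),2), 'nearest y',np.sort(p[:,1])[-20:][::5])
E
```

```text
side 19107
[[ 0.04 -1.69  0.26]
 [ 0.58 -1.67  0.56]
 [ 1.18 -1.16  0.71]] nearest y [-1.15040288 -1.15003535 -1.14961683 -1.14739687]
scene 0
```

Call:
play_rows(
  moves=[
    {"tx": 0, "ty": 0.06, "tz": 0, "roll": 0},
    {"tx": 0, "ty": 0.06, "tz": 0, "roll": 0},
    {"tx": 0, "ty": 0, "tz": -0.06, "roll": 0},
    {"tx": 0, "ty": 0, "tz": -0.06, "roll": 0},
    {"tx": 0, "ty": 0, "tz": 0, "roll": 0},
  ],
)

```text
time_s: 2.6
eef_pos: [0.2441, -0.7056, 0.7567]
tcp_rot: [[0.945, 0.323, 0.052], [0.327, -0.933, -0.152], [-0.001, 0.161, -0.987]]
ft_force: [-0.6, 0.6, -0.3]
grip_width: 1.0
grip_force: 0.0
```

```bash
python3 - <<'E'
from h import *
s=readout.get_state(); print({k:np.round(v,3).tolist() for k,v in s.items() if k in('joint_pos','eef_pos','tcp_rot')})
E
```

```text
{'joint_pos': [-75.273, 37.995, 1.441, 0.879, 131.337, -3.716], 'eef_pos': [0.244, -0.706, 0.757], 'tcp_rot': [[0.945, 0.323, 0.052], [0.327, -0.933, -0.152], [-0.001, 0.161, -0.987]]}
```

It accumulates, at 9° so far. The body clears the rod and tube once the tilt is about 55° from vertical. I'll swing toward azimuth −50°, still clear of the rail's end, and continue there.

Call:
play_rows(
  moves=[
    {"tx": 0.058, "ty": -0.016, "tz": -0.003, "roll": 0},
    {"tx": 0.058, "ty": -0.016, "tz": -0.003, "roll": 0},
    {"tx": 0.058, "ty": -0.016, "tz": -0.003, "roll": 0},
    {"tx": 0.058, "ty": -0.016, "tz": -0.003, "roll": 0},
    {"tx": 0.015, "ty": 0.04, "tz": -0.05, "roll": 0},
  ],
)

```text
time_s: 3.22
eef_pos: [0.4539, -0.5744, 0.7689]
tcp_rot: [[0.943, 0.328, 0.061], [0.334, -0.93, -0.156], [0.005, 0.167, -0.986]]
ft_force: [1.0, -1.2, 2.1]
grip_width: 1.0
grip_force: 0.0
```

Call:
play_rows(
  moves=[
    {"tx": 0.015, "ty": 0.04, "tz": -0.05, "roll": 0},
    {"tx": 0.015, "ty": 0.04, "tz": -0.05, "roll": 0},
    {"tx": 0.015, "ty": 0.04, "tz": -0.05, "roll": 0},
    {"tx": 0.015, "ty": 0.04, "tz": -0.05, "roll": 0},
    {"tx": 0.015, "ty": 0.04, "tz": -0.05, "roll": 0},
  ],
)

```text
time_s: 3.85
eef_pos: [0.4457, -0.5491, 0.8364]
tcp_rot: [[0.939, 0.303, 0.163], [0.339, -0.894, -0.293], [0.056, 0.331, -0.942]]
ft_force: [0.1, -0.0, -0.1]
grip_width: 0.999
grip_force: 0.0
```

```bash
cat >> h.py <<'E'
def st():
    s=readout.get_state(); R=np.array(s['tcp_rot']); z=R[:,2]
    print('t',s['time_s'],'q',np.round(s['joint_pos'],1).tolist(),'p',np.round(s['eef_pos'],4).tolist(),'tilt',np.degrees(np.arccos(-z[2])).round(1),'head',np.degrees(np.arctan2(z[1],z[0])).round(1),'\n',np.round(R,3).tolist(),'F',np.round(s['ft_force'],1).tolist(),'w',round(s['grip_width'],3),round(s['grip_force'],1))
    return s,R
E
python3 -c "from h import *;st()"
```

```text
t 3.85 q [-54.4, 32.1, 1.4, -2.8, 126.9, 14.2] p [0.4457, -0.5491, 0.8364] tilt 19.6 head -61.0 
 [[0.939, 0.303, 0.163], [0.339, -0.894, -0.293], [0.056, 0.331, -0.942]] F [0.1, -0.0, -0.1] w 0.999 0.0
```

Call:
play_rows(
  moves=[
    {"tx": 0.02, "ty": 0.048, "tz": -0.042, "roll": 0},
    {"tx": 0.02, "ty": 0.048, "tz": -0.042, "roll": 0},
    {"tx": 0.02, "ty": 0.048, "tz": -0.042, "roll": 0},
    {"tx": 0.02, "ty": 0.048, "tz": -0.042, "roll": 0},
    {"tx": 0.02, "ty": 0.048, "tz": -0.042, "roll": 0},
  ],
)

```text
time_s: 4.47
eef_pos: [0.4606, -0.5351, 0.8849]
tcp_rot: [[0.927, 0.269, 0.261], [0.359, -0.836, -0.416], [0.106, 0.479, -0.871]]
ft_force: [-0.3, -0.6, -0.8]
grip_width: 1.002
grip_force: 0.0
```

Call:
play_rows(
  moves=[
    {"tx": 0.02, "ty": 0.053, "tz": -0.03, "roll": 0},
    {"tx": 0.02, "ty": 0.053, "tz": -0.03, "roll": 0},
    {"tx": 0.02, "ty": 0.053, "tz": -0.03, "roll": 0},
    {"tx": 0.02, "ty": 0.053, "tz": -0.03, "roll": 0},
    {"tx": 0.02, "ty": 0.053, "tz": -0.03, "roll": 0},
  ],
)

```text
time_s: 5.1
eef_pos: [0.4754, -0.5387, 0.9312]
tcp_rot: [[0.908, 0.214, 0.359], [0.388, -0.753, -0.532], [0.156, 0.622, -0.767]]
ft_force: [-0.7, -0.1, 0.2]
grip_width: 0.998
grip_force: 0.0
```

```bash
python3 -c "from h import *;st()"
```

```text
t 5.1 q [-51.8, 27.5, 1.5, -2.8, 111.2, 16.2] p [0.4754, -0.5387, 0.9312] tilt 39.9 head -56.0 
 [[0.908, 0.214, 0.359], [0.388, -0.753, -0.532], [0.156, 0.622, -0.767]] F [-0.7, -0.1, 0.2] w 0.998 0.0
```

Call:
play_rows(
  moves=[
    {"tx": 0.03, "ty": 0.056, "tz": -0.012, "roll": 0},
    {"tx": 0.03, "ty": 0.056, "tz": -0.012, "roll": 0},
    {"tx": 0.03, "ty": 0.056, "tz": -0.012, "roll": 0},
    {"tx": 0.03, "ty": 0.056, "tz": -0.012, "roll": 0},
    {"tx": 0.03, "ty": 0.056, "tz": -0.012, "roll": 0},
  ],
)

```text
time_s: 5.72
eef_pos: [0.5367, -0.5473, 0.96]
tcp_rot: [[0.881, 0.142, 0.452], [0.427, -0.649, -0.629], [0.204, 0.748, -0.632]]
ft_force: [0.9, 0.5, 0.2]
grip_width: 1.003
grip_force: 0.0
```

Call:
play_rows(
  moves=[
    {"tx": 0.03, "ty": 0.056, "tz": 0, "roll": 0},
    {"tx": 0.03, "ty": 0.056, "tz": 0, "roll": 0},
    {"tx": 0.03, "ty": 0.056, "tz": 0, "roll": 0},
    {"tx": 0.03, "ty": 0.056, "tz": 0, "roll": 0},
    {"tx": 0.03, "ty": 0.056, "tz": 0, "roll": 0},
  ],
)

```text
time_s: 6.35
eef_pos: [0.59, -0.558, 0.9929]
tcp_rot: [[0.844, 0.053, 0.534], [0.478, -0.529, -0.702], [0.245, 0.847, -0.472]]
ft_force: [0.3, 0.3, -0.6]
grip_width: 1.001
grip_force: 0.0
```

```bash
python3 -c "from h import *;st()"
```

```text
t 6.35 q [-44.9, 29.4, 1.5, -6.9, 87.5, 20.2] p [0.59, -0.558, 0.9929] tilt 61.9 head -52.7 
 [[0.844, 0.053, 0.534], [0.478, -0.529, -0.702], [0.245, 0.847, -0.472]] F [0.3, 0.3, -0.6] w 1.001 0.0
```

The tilt is now 62°. Next I fit the arm's kinematics from the recorded poses, so I can check which headings are feasible at the hook within the joint ranges.

```bash
cat > kin.py <<'E'
import numpy as np
from scipy.optimize import least_squares
from scipy.spatial.transform import Rotation as Ro
lo=np.array([-149.61,-58.7,1.44,-77.14,18.33,-166.67]);hi=np.array([149.61,133.49,155.28,257.14,153.61,166.67])
def fk(q,g):
    a,h,L1,L2,o,d=g
    R=Ro.from_euler('z',q[0],degrees=True)
    A=R*Ro.from_euler('y',q[1],degrees=True); p=R.apply([a,0,h])+A.apply([0,0,L1])
    B=A*Ro.from_euler('y',q[2],degrees=True); p=p+B.apply([o,0,L2]); el=p
    C=B*Ro.from_euler('z',q[3],degrees=True)*Ro.from_euler('y',q[4],degrees=True)*Ro.from_euler('z',q[5],degrees=True)
    return p+C.apply([0,0,d]),C.as_matrix(),el
D=[([-75.665,7.132,94.633,0,78.349,-4.732],[.212,-.614,.232]),([-75.76,31.653,4.92,.071,142.886,-4.774],[.209,-.606,.802]),
([-75.142,40.158,1.442,.382,134.682,-3.934],[.245,-.709,.727]),([-75.273,37.995,1.441,.879,131.337,-3.716],[.244,-.706,.757]),
([-54.4,32.1,1.4,-2.8,126.9,14.2],[.4457,-.5491,.8364]),([-51.8,27.5,1.5,-2.8,111.2,16.2],[.4754,-.5387,.9312]),([-44.9,29.4,1.5,-6.9,87.5,20.2],[.59,-.558,.9929])]
r=least_squares(lambda g:np.concatenate([fk(q,g)[0]-p for q,p in D]+[1e-3*(g-[0,.4,.4,.4,0,.25])]),[0,.4,.4,.4,0,.25]); G=r.x
def ik(p,R,q0):
    f=lambda q:np.concatenate([(fk(q,G)[0]-p)*5,(Ro.from_matrix(R).inv()*Ro.from_matrix(fk(q,G)[1])).as_rotvec()])
    s=least_squares(f,np.clip(q0,lo+.01,hi-.01),bounds=(lo,hi),x_scale=50); return s.x,np.abs(s.fun).max()
def rot(tilt,head,roll=0): # tool y horizontal at roll 0
    t,h=np.radians([tilt,head]); z=np.array([np.sin(t)*np.cos(h),np.sin(t)*np.sin(h),-np.cos(t)]); y=np.array([-np.sin(h),np.cos(h),0]); x=np.cross(y,z)
    return np.stack([x,y,z],1)@Ro.from_euler('z',roll,degrees=True).as_matrix()
E
python3 - <<'E'
from kin import *
print(np.round(G,4),np.abs(r.fun[:21]).max()); print(np.round(fk(D[-1][0],G)[1],3).tolist())
for tilt in(50,60,75):
  for head in(-50,-30,-10,10,30,50):
    out=[]
    for p in([.558,.138,.34],[.564,.07,.206]):
      best=None
      for roll in(0,180,-180):
        for q40 in(-40,90,150):
          q,e=ik(p,rot(tilt,head,roll),[10,0,100,q40,60,0])
          if best is None or e<best[1]: best=(q,e)
      out.append((best[0].round(0).astype(int).tolist(),round(best[1],2)))
    print(tilt,head,out)
E
```

```text
[0.0128 0.2474 0.4237 0.6059 0.0586 0.2556] 0.05202545942582837
[[-0.053, 0.844, 0.534], [0.529, 0.477, -0.702], [-0.847, 0.246, -0.472]]
50 -50 [([34, -11, 111, -51, 79, -87], np.float64(0.0)), ([27, -7, 121, -55, 65, 101], np.float64(0.0))]
50 -30 [([31, -21, 119, -49, 63, 77], np.float64(0.0)), ([23, -17, 129, -55, 48, 85], np.float64(0.0))]
50 -10 [([25, -29, 124, -37, 47, -128], np.float64(0.0)), ([16, -25, 135, -42, 30, 55], np.float64(0.0))]
50 10 [([16, -34, 127, -8, 37, 10], np.float64(0.0)), ([6, -27, 136, 9, 21, -12], np.float64(0.0))]
50 30 [([6, -32, 126, 28, 42, -38], np.float64(0.0)), ([-4, -23, 133, 49, 35, 114], np.float64(0.0))]
50 50 [([-2, -24, 121, 46, 57, 112], np.float64(0.0)), ([-10, -14, 127, 56, 53, -90], np.float64(0.0))]
60 -50 [([36, -10, 113, -61, 80, 100], np.float64(0.0)), ([30, -5, 123, -67, 68, 111], np.float64(0.0))]
60 -30 [([34, -21, 122, -62, 62, 87], np.float64(0.0)), ([26, -16, 132, -72, 49, -80], np.float64(0.0))]
60 -10 [([27, -32, 129, -53, 41, 65], np.float64(0.0)), ([17, -25, 139, -69, 25, 82], np.float64(0.0))]
60 10 [([16, -37, 133, -13,
[... 207 characters left out ...]
 100], np.float64(0.0)), ([-13, -13, 130, 71, 55, -104], np.float64(0.0))]
75 -50 [([39, -6, 116, -76, 84, -71], np.float64(0.0)), ([33, 1, 123, -77, 76, -60], np.float64(0.06))]
75 -30 [([37, -20, 126, -77, 64, -81], np.float64(0.06)), ([28, -10, 137, 257, 56, -52], np.float64(0.07))]
75 -10 [([29, -33, 135, -77, 38, 88], np.float64(0.04)), ([19, -22, 144, 245, 32, -53], np.float64(0.0))]
75 10 [([22, -39, 139, -67, 18, 70], np.float64(0.09)), ([4, -25, 146, 161, 18, -164], np.float64(0.02))]
75 30 [([2, -36, 138, 81, 27, 93], np.float64(0.0)), ([-9, -19, 142, 107, 39, 56], np.float64(0.0))]
75 50 [([-7, -24, 131, 83, 55, 80], np.float64(0.0)), ([-16, -7, 132, 91, 62, 58], np.float64(0.0))]
```

```bash
sed -i "s/Ro.from_euler('z',q\[5\],degrees=True)/Ro.from_euler('z',q[5]+90,degrees=True)/; s/^r=least/del D[1]\nr=least/" kin.py; python3 - <<'E'
from kin import *
print(np.round(G,4),np.abs(r.fun[:18].reshape(6,3)).round(4).tolist()); 
q0=np.array(D[-1][0]); R0=fk(q0,G)[1]
R1=np.array([[0.844,0.053,0.534],[0.478,-0.529,-0.702],[0.245,0.847,-0.472]])
print(np.abs(R0-R1).max())
# path feasibility: keep tilt dir, roll making tool y horizontal
for tilt,head in((62,-52.7),(55,-50)):
  for roll in(0,180):
    R=rot(tilt,head,roll); q=q0
    for p in([.45,-.45,.9],[.40,-.2,.6],[.45,.1,.5],[.49,.2,.37],[.558,.138,.34],[.562,.07,.34],[.564,.07,.206],[.562,.12,.206],[.562,.12,.34],[.5,.2,.38]):
        q,e=ik(p,R,q); w=fk(q,G)[2]; print(tilt,roll,p,q.round(0).astype(int).tolist(),round(e,3),w.round(2))
E
```

```text
[0.0201 0.2618 0.409  0.6021 0.0682 0.2473] [[0.0521, 0.0117, 0.0011], [0.0514, 0.0162, 0.0056], [0.0515, 0.0153, 0.0048], [0.0406, 0.0333, 0.0035], [0.0399, 0.0329, 0.0029], [0.0411, 0.0309, 0.0099]]
0.0010432716090353344
62 0 [0.45, -0.45, 0.9] [-41, -13, 60, -11, 71, -81] 0.0 [ 0.32 -0.28  1.02]
62 0 [0.4, -0.2, 0.6] [-6, -52, 116, -43, 70, -46] 0.0 [ 0.27 -0.03  0.72]
62 0 [0.45, 0.1, 0.5] [41, -30, 114, -62, 96, -4] 0.0 [0.32 0.27 0.62]
62 0 [0.49, 0.2, 0.37] [46, -12, 112, -61, 93, 13] 0.0 [0.36 0.37 0.49]
62 0 [0.558, 0.138, 0.34] [36, -9, 112, -63, 83, 12] 0.0 [0.43 0.31 0.46]
62 0 [0.562, 0.07, 0.34] [30, -14, 117, -64, 77, 8] 0.0 [0.43 0.24 0.46]
62 0 [0.564, 0.07, 0.206] [29, -3, 121, -68, 71, 23] 0.0 [0.43 0.24 0.32]
62 0 [0.562, 0.12, 0.206] [34, 1, 118, -66, 75, 25] 0.0 [0.43 0.29 0.32]
62 0 [0.562, 0.12, 0.34] [34, -10, 113, -63, 81, 11] 0.0 [0.43 0.29 0.46]
62 0 [0.5, 0.2, 0.38] [45, -11, 111, -61, 93, 12] 0.0 [0.37 0.37 0.5 ]
62 180 [0.45, -0.45, 0.9] [-41, -13, 60, -11, 71, 99] 0.0 [ 0.32 -0.28  1.02]
62 180 [0.4, -0.2, 0.6] [-6, -52, 116, -43, 70, 134] 0.0 [ 0.27 -
[... 1444 characters left out ...]
 180 [0.4, -0.2, 0.6] [-9, -50, 112, -34, 73, 127] 0.0 [ 0.27 -0.04  0.74]
55 180 [0.45, 0.1, 0.5] [38, -33, 112, -54, 94, 167] 0.06 [0.32 0.25 0.65]
55 180 [0.49, 0.2, 0.37] [40, -19, 111, -47, 86, 167] 0.269 [0.37 0.32 0.55]
55 180 [0.558, 0.138, 0.34] [31, -15, 111, -47, 76, 167] 0.203 [0.44 0.26 0.52]
55 180 [0.562, 0.07, 0.34] [24, -19, 116, -49, 71, 167] 0.137 [0.44 0.2  0.51]
55 180 [0.564, 0.07, 0.206] [21, -13, 121, -45, 60, 167] 0.218 [0.45 0.17 0.4 ]
55 180 [0.562, 0.12, 0.206] [26, -10, 118, -43, 63, 167] 0.253 [0.45 0.22 0.41]
55 180 [0.562, 0.12, 0.34] [29, -15, 112, -48, 75, 167] 0.184 [0.44 0.24 0.52]
55 180 [0.5, 0.2, 0.38] [40, -17, 110, -47, 86, 167] 0.257 [0.38 0.32 0.56]
```

Call:
play_rows(
  moves=[
    {"tx": 0, "ty": 0, "tz": -0.01, "roll": -10.6},
    {"tx": 0, "ty": 0, "tz": -0.01, "roll": -10.6},
    {"tx": 0, "ty": 0, "tz": -0.01, "roll": -10.6},
    {"tx": 0, "ty": 0, "tz": -0.01, "roll": -10.6},
    {"tx": 0, "ty": 0, "tz": -0.01, "roll": -10.6},
  ],
)

```text
time_s: 6.98
eef_pos: [0.5625, -0.5223, 1.0171]
tcp_rot: [[0.461, 0.709, 0.534], [0.71, 0.067, -0.701], [-0.533, 0.702, -0.472]]
ft_force: [0.2, 0.3, -0.1]
grip_width: 1.0
grip_force: 0.0
```

Call:
play_rows(
  moves=[
    {"tx": 0, "ty": 0, "tz": 0, "roll": -10.6},
    {"tx": 0, "ty": 0, "tz": 0, "roll": -10.6},
    {"tx": 0, "ty": 0, "tz": 0, "roll": -10.6},
    {"tx": 0, "ty": 0, "tz": 0, "roll": -10.6},
    {"tx": 0, "ty": 0, "tz": 0, "roll": -10.6},
  ],
)

```text
time_s: 7.6
eef_pos: [0.5627, -0.5226, 1.0169]
tcp_rot: [[-0.289, 0.795, 0.534], [0.373, 0.607, -0.701], [-0.882, -0.003, -0.472]]
ft_force: [-0.6, -0.9, -0.4]
grip_width: 0.999
grip_force: 0.0
```

```bash
sed -i "s/a,h,L1,L2,o,d=g/a,h,L1,L2,o,d,b=g/; s/\[a,0,h\]/[a,b,h]/; s/\[0,.4,.4,.4,0,.25\]/[0,.4,.4,.4,0,.25,.05]/g" kin.py; cat > plan.py <<'E'
from kin import *; from h import st
s,R=st(); q=np.array(s['joint_pos']); p=np.array(s['eef_pos'])
def path(wps,q,p,step=.06):
    for w in wps:
        w=np.array(w,float); d=w-p; n=max(1,int(np.ceil(np.linalg.norm(d)/step)))
        print('->',w,'n',n,'tool step',(R.T@d/n).round(4))
        mx=0
        for i in range(n):
            q2,e=ik(p+d*(i+1)/n,R,q); mx=max(mx,np.max(np.abs(q2-q)/.125/np.array([147,147,180,180,180,180]))); q=q2
        p=w; print('   q',q.round(0).astype(int).tolist(),'err',round(e,3),'speedfrac',round(mx,2),'wrist',fk(q,G)[2].round(2))
    return q,p
E
python3 - <<'E'
from plan import *
print(np.round(G,4),np.abs(r.fun[:18]).max(), fk(q,G)[0]-p)
for P in ([[.48,-.45,.75],[.45,-.2,.55],[.42,.15,.47],[.495,.222,.397],[.559,.138,.34]],[[.50,-.48,.75],[.48,-.30,.45],[.45,-.05,.40],[.43,.18,.40],[.495,.222,.397],[.559,.138,.34],[.563,.07,.34],[.563,.07,.206],[.561,.12,.206]]): path(P,q,p); print()
E
```

```text
t 7.6 q [-44.2, 24.7, 5.0, -7.5, 88.7, -86.0] p [0.5627, -0.5226, 1.0169] tilt 61.8 head -52.7 
 [[-0.289, 0.795, 0.534], [0.373, 0.607, -0.701], [-0.882, -0.003, -0.472]] F [-0.6, -0.9, -0.4] w 0.999 0.0
[-6.000e-04  2.221e-01  4.531e-01  6.138e-01  4.230e-02  2.730e-01
  5.350e-02] 0.0009046359678247518 [-2.36015314e-04  5.82845892e-05  1.97842127e-04]
-> [ 0.48 -0.45  0.75] n 5 tool step [ 0.0572 -0.0042  0.0062]
   q [-45, -19, 84, -8, 55, -82] err 0.0 speedfrac 1.35 wrist [ 0.33 -0.26  0.88]
-> [ 0.45 -0.2   0.55] n 6 tool step [ 0.0464  0.0214 -0.0162]
   q [-12, -42, 117, -43, 59, -42] err 0.0 speedfrac 0.4 wrist [ 0.3  -0.01  0.68]
-> [0.42 0.15 0.47] n 7 tool step [ 0.03   0.027 -0.032]
   q [44, -23, 113, -62, 96, 3] err 0.0 speedfrac 0.52 wrist [0.27 0.34 0.6 ]
-> [0.495 0.222 0.397] n 3 tool step [0.0232 0.0345 0.008 ]
   q [44, -7, 107, -61, 91, 12] err 0.0 speedfrac 0.29 wrist [0.35 0.41 0.53]
-> [0.559 0.138 0.34 ] n 3 tool step [0.0001 0.     0.04  ]
   q [33, -7, 112, -64, 79, 11] err 0.0 speedfrac 0.21 wrist [0.41 0.33 0.47]

-> [ 0.5  -0.48  0.75] n 5 tool step [ 0
[... 528 characters left out ...]
3]
-> [0.495 0.222 0.397] n 2 tool step [-0.0002  0.0386  0.0033]
   q [44, -7, 107, -61, 91, 12] err 0.0 speedfrac 0.28 wrist [0.35 0.41 0.53]
-> [0.559 0.138 0.34 ] n 3 tool step [0.0001 0.     0.04  ]
   q [33, -7, 112, -64, 79, 11] err 0.0 speedfrac 0.21 wrist [0.41 0.33 0.47]
-> [0.563 0.07  0.34 ] n 2 tool step [-0.0133 -0.0191  0.0249]
   q [26, -12, 117, -64, 73, 8] err 0.0 speedfrac 0.19 wrist [0.42 0.26 0.47]
-> [0.563 0.07  0.206] n 3 tool step [0.0394 0.0001 0.0211]
   q [26, -3, 122, -69, 67, 22] err 0.0 speedfrac 0.23 wrist [0.42 0.26 0.33]
-> [0.561 0.12  0.206] n 1 tool step [ 0.0193  0.0288 -0.0361]
   q [31, 1, 119, -68, 71, 24] err 0.0 speedfrac 0.28 wrist [0.42 0.31 0.33]
```

Call:
play_rows(
  moves=[
    {"tx": 0.022, "ty": -0.005, "tz": 0.005, "roll": 0},
    {"tx": 0.032, "ty": -0.007, "tz": 0.007, "roll": 0},
    {"tx": 0.054, "ty": -0.012, "tz": 0.012, "roll": 0},
    {"tx": 0.054, "ty": -0.012, "tz": 0.012, "roll": 0},
    {"tx": 0.054, "ty": -0.012, "tz": 0.012, "roll": 0},
  ],
)

```text
time_s: 8.22
eef_pos: [0.4882, -0.5031, 0.8033]
tcp_rot: [[-0.284, 0.796, 0.534], [0.377, 0.605, -0.702], [-0.882, 0.002, -0.472]]
ft_force: [0.9, -0.2, 0.9]
grip_width: 1.001
grip_force: 0.0
```

Call:
play_rows(
  moves=[
    {"tx": 0.054, "ty": -0.012, "tz": 0.012, "roll": 0},
    {"tx": 0.056, "ty": 0.02, "tz": 0, "roll": 0},
    {"tx": 0.056, "ty": 0.02, "tz": 0, "roll": 0},
    {"tx": 0.056, "ty": 0.02, "tz": 0, "roll": 0},
    {"tx": 0.056, "ty": 0.02, "tz": 0, "roll": 0},
  ],
)

```text
time_s: 8.85
eef_pos: [0.4702, -0.365, 0.5529]
tcp_rot: [[-0.283, 0.796, 0.534], [0.377, 0.605, -0.701], [-0.882, 0.003, -0.472]]
ft_force: [0.2, -0.3, 0.7]
grip_width: 0.999
grip_force: 0.0
```

```bash
python3 - <<'E'
from plan import *
path([[.47,-.30,.45],[.45,-.05,.40],[.43,.18,.40],[.495,.222,.397],[.559,.138,.34]],q,p)
E
```

```text
t 8.85 q [-36.5, -32.9, 111.6, -21.3, 42.5, -65.9] p [0.4702, -0.365, 0.5529] tilt 61.8 head -52.7 
 [[-0.283, 0.796, 0.534], [0.377, 0.605, -0.701], [-0.882, 0.003, -0.472]] F [0.2, -0.3, 0.7] w 0.999 0.0
-> [ 0.47 -0.3   0.45] n 3 tool step [0.0384 0.0129 0.001 ]
   q [-28, -38, 124, -36, 40, -49] err 0.0 speedfrac 0.28 wrist [ 0.32 -0.11  0.58]
-> [ 0.45 -0.05  0.4 ] n 5 tool step [ 0.0288  0.027  -0.0325]
   q [16, -38, 129, -60, 71, -10] err 0.0 speedfrac 0.5 wrist [0.3  0.14 0.53]
-> [0.43 0.18 0.4 ] n 4 tool step [ 0.0231  0.0308 -0.043 ]
   q [46, -18, 115, -61, 94, 11] err 0.0 speedfrac 0.51 wrist [0.28 0.37 0.53]
-> [0.495 0.222 0.397] n 2 tool step [0.     0.0386 0.0033]
   q [44, -7, 107, -61, 91, 12] err 0.0 speedfrac 0.28 wrist [0.35 0.41 0.53]
-> [0.559 0.138 0.34 ] n 3 tool step [0.0001 0.     0.04  ]
   q [33, -7, 112, -64, 79, 12] err 0.0 speedfrac 0.21 wrist [0.41 0.33 0.47]
```

Call:
play_rows(
  moves=[
    {"tx": 0.0384, "ty": 0.013, "tz": 0.001, "roll": 0},
    {"tx": 0.0384, "ty": 0.013, "tz": 0.001, "roll": 0},
    {"tx": 0.0384, "ty": 0.013, "tz": 0.001, "roll": 0},
    {"tx": 0.029, "ty": 0.027, "tz": -0.0325, "roll": 0},
    {"tx": 0.029, "ty": 0.027, "tz": -0.0325, "roll": 0},
  ],
)

```text
time_s: 9.48
eef_pos: [0.4617, -0.2, 0.4305]
tcp_rot: [[-0.283, 0.797, 0.534], [0.378, 0.604, -0.701], [-0.881, 0.003, -0.473]]
ft_force: [1.1, 0.4, -0.4]
grip_width: 1.001
grip_force: 0.0
```

Call:
play_rows(
  moves=[
    {"tx": 0.029, "ty": 0.027, "tz": -0.0325, "roll": 0},
    {"tx": 0.029, "ty": 0.027, "tz": -0.0325, "roll": 0},
    {"tx": 0.029, "ty": 0.027, "tz": -0.0325, "roll": 0},
    {"tx": 0.023, "ty": 0.031, "tz": -0.043, "roll": 0},
    {"tx": 0.023, "ty": 0.031, "tz": -0.043, "roll": 0},
  ],
)

```text
time_s: 10.1
eef_pos: [0.4399, 0.0666, 0.4015]
tcp_rot: [[-0.284, 0.795, 0.536], [0.379, 0.606, -0.699], [-0.881, 0.005, -0.473]]
ft_force: [1.0, -0.2, 0.1]
grip_width: 0.999
grip_force: 0.0
```

Call:
play_rows(
  moves=[
    {"tx": 0.023, "ty": 0.031, "tz": -0.043, "roll": 0},
    {"tx": 0.023, "ty": 0.031, "tz": -0.043, "roll": 0},
    {"tx": 0, "ty": 0.0386, "tz": 0.003, "roll": 0},
    {"tx": 0, "ty": 0.0386, "tz": 0.003, "roll": 0},
    {"tx": 0, "ty": 0, "tz": 0, "roll": 0},
  ],
)

```text
time_s: 10.72
eef_pos: [0.4968, 0.2232, 0.3979]
tcp_rot: [[-0.286, 0.796, 0.534], [0.378, 0.606, -0.7], [-0.881, 0.001, -0.474]]
ft_force: [-0.3, -0.5, -0.2]
grip_width: 1.001
grip_force: 0.0
```

```bash
python3 - <<'E'
from plan import *
from h import *
im,d,W=grab('wrist'); cv2.imwrite('pics/wrist1.png',im[...,::-1])
C=cam('wrist'); f,cx,cy,T=C
for P in([.559,.138,.34],[.559,.138,.375],[.559,.138,.305]):
    c=T[:3,:3]@P+T[:3,3]; print('pred px',(f*c[0]/c[2]+cx).round(0),(f*c[1]/c[2]+cy).round(0),c[2].round(3))
x,y,z=np.moveaxis(W,-1,0)
m=(z>.308)&(z<.372)&(np.hypot(x-.56,y-.138)<.03)&(im.sum(2)<150); print(m.sum(), np.round(np.nanmedian(W[m],0),4) if m.any() else '')
if m.any(): print(np.round(np.percentile(W[m]@R,[2,50,98],0),4), 'axis in tool', np.round(R.T@(np.array([.559,.138,.34])-p),4))
path([[.559,.138,.34]],q,p)
E
```

```text
t 10.725 q [44.1, -7.2, 106.9, -61.0, 91.3, 11.8] p [0.4968, 0.2232, 0.3979] tilt 61.7 head -52.7 
 [[-0.286, 0.796, 0.534], [0.378, 0.606, -0.7], [-0.881, 0.001, -0.474]] F [-0.3, -0.5, -0.2] w 1.001 0.0
pred px 324.0 236.0 0.281
pred px 324.0 284.0 0.273
pred px 324.0 191.0 0.289
2813 [0.5517 0.149  0.3418]
[[-0.429   0.5185  0.0152]
 [-0.4035  0.5295  0.0297]
 [-0.375   0.541   0.0457]] axis in tool [ 0.001  -0.0022  0.1203]
-> [0.559 0.138 0.34 ] n 3 tool step [ 0.0003 -0.0007  0.0401]
   q [33, -7, 112, -63, 79, 12] err 0.0 speedfrac 0.21 wrist [0.41 0.33 0.47]
```

View pics/wrist1.png

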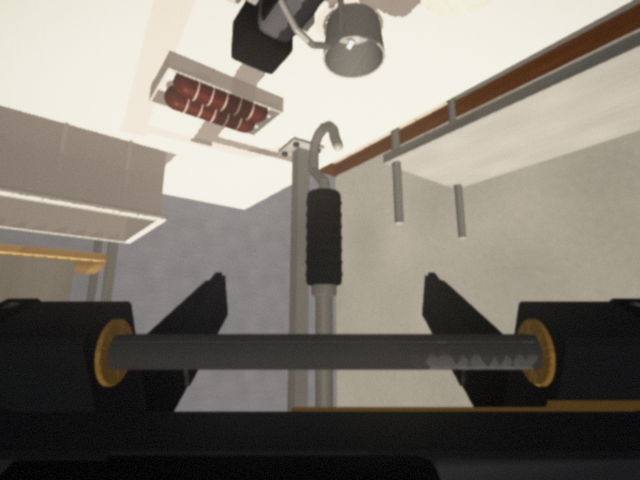

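The wrist view shows the sleeve at column 324, rows 190–285, centred between the fingers and within 2 mm of the estimate. I'll advance and close.

Call:
play_rows(
  moves=[
    {"tx": 0, "ty": -0.001, "tz": 0.035, "roll": 0},
    {"tx": 0, "ty": -0.0005, "tz": 0.035, "roll": 0},
    {"tx": 0, "ty": 0, "tz": 0.03, "roll": 0},
    {"tx": 0, "ty": 0, "tz": 0.02, "roll": 0},
    {"tx": 0, "ty": 0, "tz": 0, "roll": 0},
  ],
)

```text
time_s: 11.4
eef_pos: [0.5579, 0.1358, 0.3414]
tcp_rot: [[-0.285, 0.797, 0.532], [0.379, 0.603, -0.702], [-0.881, 0.002, -0.474]]
ft_force: [-0.7, 0.1, -0.2]
grip_width: 1.0
grip_force: 0.0
```

Call:
play_rows(
  moves=[
    {"tx": 0, "ty": 0, "tz": 0, "roll": 0},
    {"tx": 0, "ty": 0, "tz": 0, "roll": 0},
    {"tx": 0, "ty": 0, "tz": 0, "roll": 0},
    {"tx": 0, "ty": 0, "tz": 0, "roll": 0},
    {"tx": 0, "ty": 0, "tz": 0, "roll": 0},
  ],
  hand=1,
)

```text
time_s: 12.02
eef_pos: [0.5584, 0.1372, 0.3418]
tcp_rot: [[-0.285, 0.796, 0.533], [0.378, 0.605, -0.701], [-0.881, 0.002, -0.474]]
ft_force: [0.1, 0.4, -0.3]
grip_width: 0.535
grip_force: 0.0
```

```bash
python3 - <<'E'
from plan import *
path([p+[.0036,-.063,0],p+[.0036,-.063,-.134],p+[.0014,-.018,-.134]],q,p)
E
```

```text
t 12.025 q [32.7, -7.1, 112.2, -63.4, 79.0, 11.5] p [0.5584, 0.1372, 0.3418] tilt 61.7 head -52.7 
 [[-0.285, 0.796, 0.533], [0.378, 0.605, -0.701], [-0.881, 0.002, -0.474]] F [0.1, 0.4, -0.3] w 0.535 0.0
-> [0.56195135 0.07419038 0.34179352] n 2 tool step [-0.0124 -0.0176  0.023 ]
   q [26, -12, 116, -64, 74, 8] err 0.0 speedfrac 0.18 wrist [0.42 0.27 0.47]
-> [0.56195135 0.07419038 0.20779352] n 3 tool step [ 0.0393 -0.0001  0.0212]
   q [26, -3, 122, -69, 68, 23] err 0.0 speedfrac 0.23 wrist [0.42 0.27 0.34]
-> [0.55975135 0.11919038 0.20779352] n 1 tool step [ 0.0177  0.0255 -0.0327]
   q [31, 0, 119, -67, 72, 24] err 0.0 speedfrac 0.25 wrist [0.41 0.31 0.34]
```

Call:
play_rows(
  moves=[
    {"tx": 0, "ty": 0, "tz": 0, "roll": 0},
    {"tx": 0, "ty": 0, "tz": 0, "roll": 0},
    {"tx": 0, "ty": 0, "tz": 0, "roll": 0},
    {"tx": 0, "ty": 0, "tz": 0, "roll": 0},
    {"tx": 0, "ty": 0, "tz": 0, "roll": 0},
  ],
)

```text
time_s: 12.65
eef_pos: [0.5603, 0.1382, 0.3418]
tcp_rot: [[-0.285, 0.793, 0.538], [0.378, 0.609, -0.697], [-0.881, 0.005, -0.474]]
ft_force: [11.9, 2.1, -3.8]
grip_width: 0.265
grip_force: 30.0
```

The sleeve is gripped (25 mm, 30 N). I'll relieve the small side load, then roll the trolley back 63 mm along the rail.

Call:
play_rows(
  moves=[
    {"tx": 0, "ty": 0.0015, "tz": 0.001, "roll": 0},
    {"tx": -0.0062, "ty": -0.0088, "tz": 0.0115, "roll": 0},
    {"tx": -0.0062, "ty": -0.0088, "tz": 0.0115, "roll": 0},
    {"tx": -0.0062, "ty": -0.0088, "tz": 0.0115, "roll": 0},
    {"tx": -0.0062, "ty": -0.0088, "tz": 0.0115, "roll": 0},
  ],
)

```text
time_s: 13.28
eef_pos: [0.5651, 0.0739, 0.3417]
tcp_rot: [[-0.284, 0.794, 0.537], [0.378, 0.608, -0.698], [-0.881, 0.005, -0.473]]
ft_force: [12.1, 1.4, -1.2]
grip_width: 0.265
grip_force: 30.0
```

```bash
python3 - <<'E'
from plan import *
path([[p[0],p[1],.206],p+[-.0026,.045,-.136]],q,p)
E
```

```text
t 13.275 q [26.1, -11.6, 116.1, -64.4, 73.2, 8.2] p [0.5651, 0.0739, 0.3417] tilt 61.8 head -52.4 
 [[-0.284, 0.794, 0.537], [0.378, 0.608, -0.698], [-0.881, 0.005, -0.473]] F [12.1, 1.4, -1.2] w 0.265 30.0
-> [0.56510848 0.07389462 0.206     ] n 3 tool step [ 0.0399 -0.0002  0.0214]
   q [26, -3, 122, -69, 67, 23] err 0.0 speedfrac 0.23 wrist [0.42 0.26 0.34]
-> [0.56250848 0.11889462 0.20573559] n 1 tool step [ 0.018   0.0253 -0.0327]
   q [31, 0, 119, -68, 71, 24] err 0.0 speedfrac 0.25 wrist [0.42 0.31 0.33]
```

Call:
play_rows(
  moves=[
    {"tx": 0.011, "ty": 0.0016, "tz": 0.0074, "roll": 0},
    {"tx": 0.0118, "ty": 0, "tz": 0.0063, "roll": 0},
    {"tx": 0.0118, "ty": 0, "tz": 0.0063, "roll": 0},
    {"tx": 0.0118, "ty": 0, "tz": 0.0063, "roll": 0},
    {"tx": 0.0118, "ty": 0, "tz": 0.0063, "roll": 0},
  ],
)

```text
time_s: 13.9
eef_pos: [0.5654, 0.0721, 0.2787]
tcp_rot: [[-0.278, 0.8, 0.531], [0.376, 0.6, -0.706], [-0.884, 0.003, -0.468]]
ft_force: [-8.1, -1.1, 12.4]
grip_width: 0.268
grip_force: 30.0
```

Call:
play_rows(
  moves=[
    {"tx": 0.0118, "ty": 0, "tz": 0.0063, "roll": 0},
    {"tx": 0.0118, "ty": 0, "tz": 0.0063, "roll": 0},
    {"tx": 0.0118, "ty": 0, "tz": 0.0063, "roll": 0},
    {"tx": 0.0118, "ty": 0, "tz": 0.0063, "roll": 0},
    {"tx": 0.008, "ty": 0, "tz": 0.004, "roll": 0},
  ],
)

```text
time_s: 14.52
eef_pos: [0.5654, 0.0726, 0.2156]
tcp_rot: [[-0.279, 0.8, 0.531], [0.375, 0.6, -0.706], [-0.884, 0.002, -0.468]]
ft_force: [-8.4, -1.4, 11.8]
grip_width: 0.266
grip_force: 30.0
```

```bash
python3 - <<'E'
from plan import *
from h import *
im,d,W=grab('side'); cv2.imwrite('pics/side2.png',cv2.resize(im[150:370,180:420],None,fx=3,fy=2.7)[:600,:,::-1])
for n in('side','scene'):
    im,d,W=grab(n); x,y,z=np.moveaxis(W,-1,0)
    hm=(np.hypot(x-.563,y-.08)<.035)&(z>.112)&(z<.163); pt=W[hm]; print(n,len(pt),np.round(np.percentile(pt,[1,50,99],0),4) if len(pt) else '')
    ym=(abs(x-.563)<.05)&(abs(y-.12)<.012)&(z>.135)&(z<.175); pt=W[ym]; print(' yoke',len(pt),np.round(np.percentile(pt,[2,50,98],0),4) if len(pt) else '')
E
```

```text
t 14.525 q [26.1, -2.9, 121.6, -69.2, 68.3, 22.1] p [0.5654, 0.0726, 0.2156] tilt 62.1 head -53.1 
 [[-0.279, 0.8, 0.531], [0.375, 0.6, -0.706], [-0.884, 0.002, -0.468]] F [-8.4, -1.4, 11.8] w 0.266 30.0
side 0 
 yoke 0 
scene 97 [[0.5611 0.0558 0.1241]
 [0.5684 0.0731 0.139 ]
 [0.5731 0.0943 0.1619]]
 yoke 67 [[0.5364 0.1167 0.1356]
 [0.5784 0.1195 0.1544]
 [0.5974 0.1235 0.165 ]]
```

View pics/side2.png

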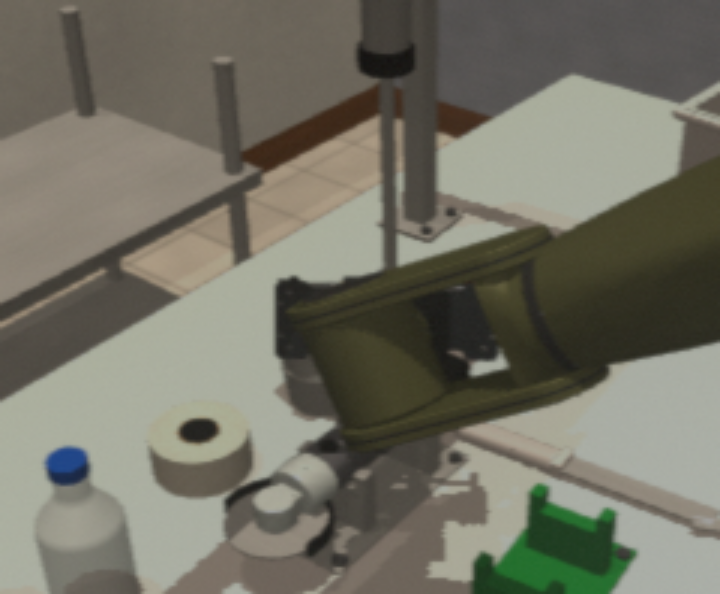

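The side view has the arm hiding the hook; the rod and tube look straight. From the scene depth, the hook underside is at about 0.121–0.124, the hook point at y≈0.095 and the yoke at y≈0.1195. The hook needs about 7 mm more down before going through.

Call:
play_rows(
  moves=[
    {"tx": 0.0035, "ty": -0.0007, "tz": 0.0015, "roll": 0},
    {"tx": 0.0035, "ty": 0, "tz": 0.0015, "roll": 0},
    {"tx": 0, "ty": 0, "tz": 0, "roll": 0},
    {"tx": 0, "ty": 0, "tz": 0, "roll": 0},
    {"tx": 0, "ty": 0, "tz": 0, "roll": 0},
  ],
)

```text
time_s: 15.3
eef_pos: [0.5653, 0.0733, 0.2089]
tcp_rot: [[-0.279, 0.799, 0.533], [0.376, 0.602, -0.705], [-0.884, 0.004, -0.468]]
ft_force: [-4.4, -0.7, 11.4]
grip_width: 0.265
grip_force: 30.0
```

```bash
python3 - <<'E'
from plan import *
from h import *
im,d,W=grab('scene'); cv2.imwrite('pics/scene3.png',cv2.resize(im[230:350,300:450],None,fx=5,fy=5,interpolation=2)[...,::-1])
x,y,z=np.moveaxis(W,-1,0)
hm=(np.hypot(x-.563,y-.08)<.035)&(z>.107)&(z<.163); pt=W[hm]; print(len(pt),np.round(np.percentile(pt,[1,50,99],0),4))
tip=pt[pt[:,1]>.088]; print('tip',np.round(tip.max(0),4),np.round(tip.min(0),4))
path([p+[-.0027,.047,0]],q,p)
E
```

```text
t 15.3 q [26.2, -2.4, 121.9, -69.5, 67.9, 22.9] p [0.5653, 0.0733, 0.2089] tilt 62.1 head -52.9 
 [[-0.279, 0.799, 0.533], [0.376, 0.602, -0.705], [-0.884, 0.004, -0.468]] F [-4.4, -0.7, 11.4] w 0.265 30.0
113 [[0.5628 0.0559 0.1183]
 [0.5685 0.0694 0.1362]
 [0.573  0.0945 0.1624]]
tip [0.5702 0.0965 0.1454] [0.5628 0.088  0.128 ]
-> [0.56257554 0.1202734  0.20885307] n 1 tool step [ 0.0184  0.0261 -0.0346]
   q [31, 1, 119, -68, 72, 25] err 0.0 speedfrac 0.26 wrist [0.42 0.31 0.34]
```

View pics/scene3.png

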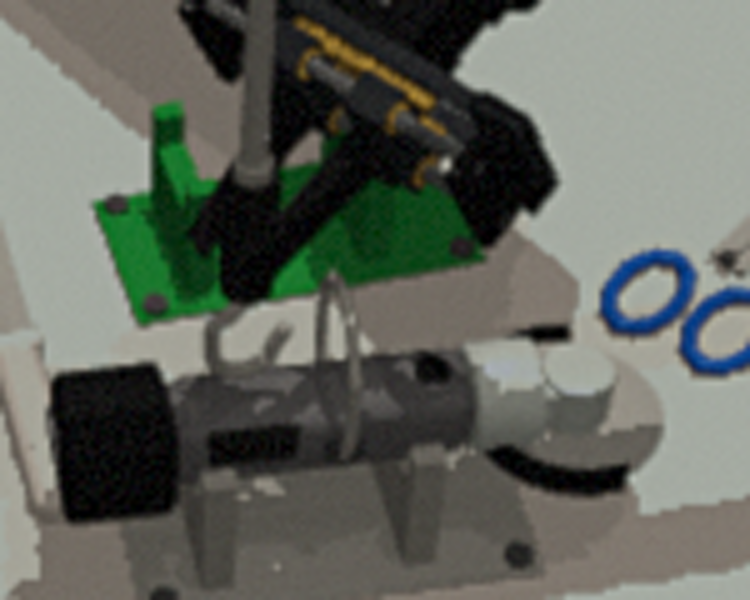

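The crop shows the hook just on the −y side of the yoke, with the point (tip z≈0.145) aimed at the opening, below the crown and above the barrel. Going through along the rail.

Call:
play_rows(
  moves=[
    {"tx": 0.0046, "ty": 0.0065, "tz": -0.0086, "roll": 0},
    {"tx": 0.0046, "ty": 0.0065, "tz": -0.0086, "roll": 0},
    {"tx": 0.0046, "ty": 0.0065, "tz": -0.0086, "roll": 0},
    {"tx": 0.0046, "ty": 0.0065, "tz": -0.0086, "roll": 0},
    {"tx": 0, "ty": 0, "tz": 0, "roll": 0},
  ],
)

```text
time_s: 15.98
eef_pos: [0.5618, 0.12, 0.2092]
tcp_rot: [[-0.278, 0.8, 0.532], [0.375, 0.6, -0.706], [-0.884, 0.003, -0.467]]
ft_force: [-5.9, -4.7, 11.7]
grip_width: 0.267
grip_force: 30.0
```

```bash
python3 - <<'E'
from plan import *
from h import *
im,d,W=grab('scene'); cv2.imwrite('pics/scene4.png',cv2.resize(im[230:350,300:450],None,fx=5,fy=5,interpolation=2)[...,::-1])
x,y,z=np.moveaxis(W,-1,0)
for lo_,hi_ in((.138,.15),(.12,.136)):
    m=(abs(x-.565)<.04)&(abs(y-.12)<.045)&(z>lo_)&(z<hi_); pt=W[m]; i=np.argsort(pt[:,1]); print(np.round(pt[i][::max(1,len(i)//14)],3).tolist())
path([p+[0,0,.131]],q,p)
E
```

```text
t 15.975 q [31.0, 0.7, 118.8, -67.7, 71.9, 24.6] p [0.5618, 0.12, 0.2092] tilt 62.1 head -53.0 
 [[-0.278, 0.8, 0.532], [0.375, 0.6, -0.706], [-0.884, 0.003, -0.467]] F [-5.9, -4.7, 11.7] w 0.267 30.0
[[0.568, 0.103, 0.144], [0.565, 0.104, 0.144], [0.569, 0.105, 0.141], [0.565, 0.106, 0.14], [0.565, 0.108, 0.149], [0.566, 0.108, 0.141], [0.59, 0.124, 0.15], [0.588, 0.124, 0.145], [0.595, 0.125, 0.145], [0.593, 0.126, 0.147], [0.594, 0.126, 0.141], [0.595, 0.128, 0.145], [0.592, 0.128, 0.145], [0.588, 0.129, 0.144], [0.564, 0.137, 0.141], [0.563, 0.137, 0.144], [0.565, 0.138, 0.146], [0.562, 0.139, 0.146], [0.564, 0.141, 0.148], [0.563, 0.141, 0.143]]
[[0.569, 0.104, 0.131], [0.567, 0.106, 0.132], [0.566, 0.107, 0.124], [0.565, 0.109, 0.13], [0.568, 0.111, 0.122], [0.569, 0.113, 0.123], [0.559, 0.116, 0.122], [0.564, 0.117, 0.124], [0.561, 0.12, 0.121], [0.537, 0.122, 0.122], [0.567, 0.123, 0.126], [0.596, 0.124, 0.13], [0.596, 0.125, 0.12], [0.598, 0.126, 0.135], [0.598, 0.126, 0.126], [0.564, 0.126, 0.122], [0.597, 0.128, 0.135], [0.564, 0.129, 0.125], [0.562, 0.138, 0.13]]
-> [0.56183646 0.1199797  0.34019132] n 3 tool step [-0.0386  0.0001 -0.0204]
   q [31, -8, 113, -64, 78, 11] err 0.0 speedfrac 0.21 wrist [0.42 0.31 0.47]
```

View pics/scene4.png

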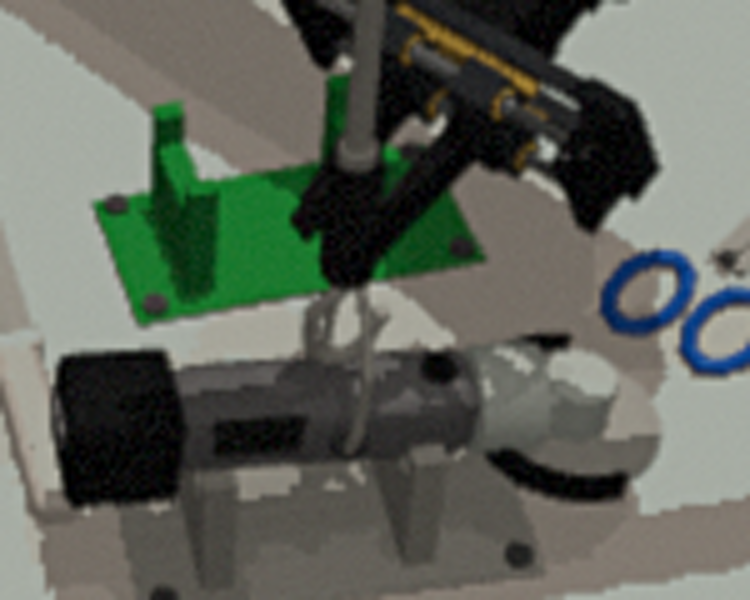

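The crop shows the yoke bar inside the hook's throat: shank at y≈0.106, yoke at about 0.126, point at about 0.139. Now letting it up slowly.

Call:
play_rows(
  moves=[
    {"tx": -0.0088, "ty": 0, "tz": -0.0047, "roll": 0},
    {"tx": -0.0088, "ty": 0, "tz": -0.0047, "roll": 0},
    {"tx": -0.0088, "ty": 0, "tz": -0.0047, "roll": 0},
    {"tx": -0.006, "ty": 0, "tz": -0.0032, "roll": 0},
    {"tx": -0.006, "ty": 0, "tz": -0.0032, "roll": 0},
  ],
)

```text
time_s: 16.65
eef_pos: [0.5617, 0.1205, 0.2493]
tcp_rot: [[-0.284, 0.797, 0.533], [0.378, 0.604, -0.702], [-0.881, 0.003, -0.473]]
ft_force: [1.6, -0.9, 2.3]
grip_width: 0.272
grip_force: 30.0
```

Call:
play_rows(
  moves=[
    {"tx": -0.006, "ty": 0, "tz": -0.0032, "roll": 0},
    {"tx": -0.006, "ty": 0, "tz": -0.0032, "roll": 0},
    {"tx": -0.006, "ty": 0, "tz": -0.0032, "roll": 0},
    {"tx": -0.006, "ty": 0, "tz": -0.0032, "roll": 0},
    {"tx": -0.006, "ty": 0, "tz": -0.0032, "roll": 0},
  ],
)

```text
time_s: 17.27
eef_pos: [0.5617, 0.1215, 0.2825]
tcp_rot: [[-0.285, 0.797, 0.533], [0.378, 0.605, -0.701], [-0.881, 0.002, -0.474]]
ft_force: [0.8, -0.8, 1.8]
grip_width: 0.266
grip_force: 30.0
```

```bash
python3 - <<'E'
from plan import *
from h import *
im,d,W=grab('scene'); cv2.imwrite('pics/scene5.png',cv2.resize(im[190:350,290:450],None,fx=3.7,fy=3.7,interpolation=2)[...,::-1])
E
```

```text
t 17.275 q [31.0, -4.8, 116.1, -65.1, 74.9, 16.5] p [0.5617, 0.1215, 0.2825] tilt 61.7 head -52.7 
 [[-0.285, 0.797, 0.533], [0.378, 0.605, -0.701], [-0.881, 0.002, -0.474]] F [0.8, -0.8, 1.8] w 0.266 30.0
```

View pics/scene5.png

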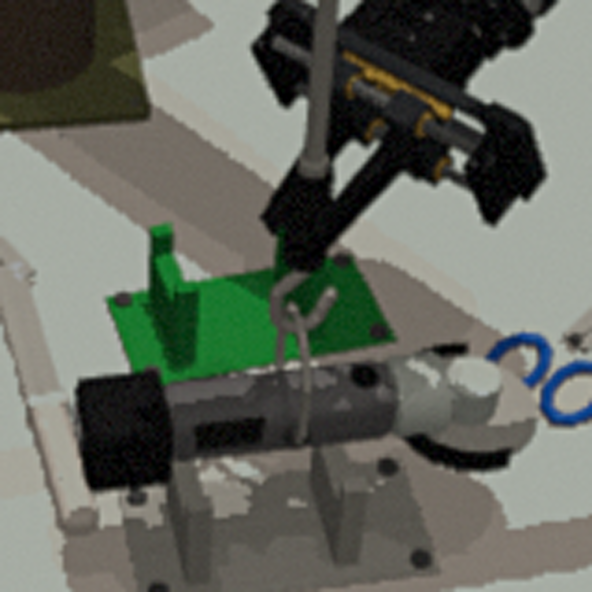

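The trimmer has lifted off its saddles and hangs level from the hook, with about 2 N upward left. Continuing to the top stop.

Call:
play_rows(
  moves=[
    {"tx": -0.0066, "ty": 0, "tz": -0.0035, "roll": 0},
    {"tx": -0.0066, "ty": 0, "tz": -0.0035, "roll": 0},
    {"tx": -0.0066, "ty": 0, "tz": -0.0035, "roll": 0},
    {"tx": -0.0066, "ty": 0, "tz": -0.0035, "roll": 0},
    {"tx": -0.0066, "ty": 0, "tz": -0.0035, "roll": 0},
  ],
)

```text
time_s: 17.95
eef_pos: [0.5617, 0.1212, 0.3199]
tcp_rot: [[-0.285, 0.797, 0.533], [0.379, 0.604, -0.701], [-0.881, 0.002, -0.474]]
ft_force: [-0.6, 0.6, 0.6]
grip_width: 0.264
grip_force: 30.0
```

Call:
play_rows(
  moves=[
    {"tx": -0.005, "ty": 0, "tz": -0.0027, "roll": 0},
    {"tx": -0.004, "ty": 0, "tz": -0.0021, "roll": 0},
    {"tx": -0.003, "ty": 0, "tz": -0.0016, "roll": 0},
    {"tx": -0.003, "ty": 0, "tz": -0.0016, "roll": 0},
    {"tx": -0.002, "ty": 0, "tz": -0.001, "roll": 0},
  ],
)

```text
time_s: 18.58
eef_pos: [0.5617, 0.121, 0.3389]
tcp_rot: [[-0.285, 0.797, 0.533], [0.378, 0.604, -0.701], [-0.881, 0.002, -0.474]]
ft_force: [-3.6, 0.8, 1.8]
grip_width: 0.268
grip_force: 30.0
```

Call:
play_rows(
  moves=[
    {"tx": -0.001, "ty": 0, "tz": -0.0005, "roll": 0},
    {"tx": 0, "ty": 0, "tz": 0, "roll": 0},
    {"tx": 0, "ty": 0, "tz": 0, "roll": 0},
    {"tx": 0, "ty": 0, "tz": 0, "roll": 0},
    {"tx": 0, "ty": 0, "tz": 0, "roll": 0},
  ],
)

```text
time_s: 19.2
eef_pos: [0.5617, 0.121, 0.3398]
tcp_rot: [[-0.285, 0.797, 0.533], [0.378, 0.604, -0.701], [-0.881, 0.002, -0.474]]
ft_force: [-6.2, 0.1, 2.3]
grip_width: 0.269
grip_force: 30.0
```

Call:
play_rows(
  moves=[
    {"tx": -0.0007, "ty": 0, "tz": -0.0004, "roll": 0},
    {"tx": -0.0007, "ty": 0, "tz": -0.0004, "roll": 0},
    {"tx": -0.0007, "ty": 0, "tz": -0.0004, "roll": 0},
    {"tx": 0, "ty": 0, "tz": 0, "roll": 0},
    {"tx": 0, "ty": 0, "tz": 0, "roll": 0},
  ],
)

```text
time_s: 19.82
eef_pos: [0.5617, 0.1211, 0.3417]
tcp_rot: [[-0.286, 0.797, 0.533], [0.378, 0.605, -0.701], [-0.88, 0.001, -0.474]]
ft_force: [-2.6, -0.5, -1.2]
grip_width: 0.267
grip_force: 30.0
```

Call:
play_rows(
  moves=[
    {"tx": -0.0005, "ty": 0, "tz": -0.0003, "roll": 0},
    {"tx": 0, "ty": 0, "tz": 0, "roll": 0},
    {"tx": 0, "ty": 0, "tz": 0, "roll": 0},
    {"tx": 0, "ty": 0, "tz": 0, "roll": 0},
    {"tx": 0, "ty": 0, "tz": 0, "roll": 0},
  ],
)

```text
time_s: 20.45
eef_pos: [0.5617, 0.1213, 0.3417]
tcp_rot: [[-0.287, 0.796, 0.533], [0.379, 0.605, -0.7], [-0.88, 0.001, -0.475]]
ft_force: [-0.0, -0.2, -8.7]
grip_width: 0.272
grip_force: 30.0
```

The hook is on the top stop (the force sign has flipped at z 0.3417). Opening the hand.

Call:
play_rows(
  moves=[
    {"tx": 0.0005, "ty": 0, "tz": 0.0002, "roll": 0},
    {"tx": 0, "ty": 0, "tz": 0, "roll": 0},
    {"tx": 0, "ty": 0, "tz": 0, "roll": 0},
    {"tx": 0, "ty": 0, "tz": 0, "roll": 0},
    {"tx": 0, "ty": 0, "tz": 0, "roll": 0},
  ],
)

```text
time_s: 21.08
eef_pos: [0.5617, 0.1212, 0.3418]
tcp_rot: [[-0.286, 0.796, 0.533], [0.379, 0.605, -0.701], [-0.88, 0.002, -0.474]]
ft_force: [1.5, -0.8, -11.9]
grip_width: 0.266
grip_force: 30.0
```

Call:
play_rows(
  moves=[
    {"tx": 0, "ty": 0, "tz": 0, "roll": 0},
    {"tx": 0, "ty": 0, "tz": 0, "roll": 0},
    {"tx": 0, "ty": 0, "tz": 0, "roll": 0},
    {"tx": 0, "ty": 0, "tz": 0, "roll": 0},
    {"tx": 0, "ty": 0, "tz": 0, "roll": 0},
  ],
  hand=0,
)

```text
time_s: 21.7
eef_pos: [0.5619, 0.1212, 0.3428]
tcp_rot: [[-0.284, 0.796, 0.534], [0.378, 0.605, -0.701], [-0.881, 0.003, -0.473]]
ft_force: [-0.8, -0.4, -0.1]
grip_width: 0.733
grip_force: 0.0
```

Call:
play_rows(
  moves=[
    {"tx": 0, "ty": 0, "tz": 0, "roll": 0},
    {"tx": 0, "ty": 0, "tz": 0, "roll": 0},
    {"tx": 0, "ty": 0, "tz": 0, "roll": 0},
    {"tx": 0, "ty": 0, "tz": 0, "roll": 0},
    {"tx": 0, "ty": 0, "tz": 0, "roll": 0},
  ],
)

```text
time_s: 22.32
eef_pos: [0.5618, 0.1212, 0.3424]
tcp_rot: [[-0.285, 0.796, 0.533], [0.378, 0.605, -0.701], [-0.881, 0.002, -0.474]]
ft_force: [0.5, -0.7, 0.2]
grip_width: 1.002
grip_force: 0.0
```

Call:
play_rows(
  moves=[
    {"tx": 0, "ty": 0, "tz": -0.015, "roll": 0},
    {"tx": 0, "ty": 0, "tz": -0.025, "roll": 0},
    {"tx": 0, "ty": 0, "tz": -0.035, "roll": 0},
    {"tx": 0, "ty": 0, "tz": -0.04, "roll": 0},
    {"tx": 0, "ty": 0, "tz": -0.03, "roll": 0},
  ],
)

```text
time_s: 22.95
eef_pos: [0.4833, 0.2244, 0.4127]
tcp_rot: [[-0.284, 0.796, 0.535], [0.379, 0.606, -0.7], [-0.881, 0.004, -0.474]]
ft_force: [0.7, 0.5, 0.2]
grip_width: 0.998
grip_force: 0.0
```

```bash
python3 - <<'E'
from h import *
st()
im,d,W=grab('scene'); cv2.imwrite('pics/scene6.png',im[...,::-1])
E
```

```text
t 22.95 q [45.2, -8.7, 106.8, -60.9, 93.0, 11.1] p [0.4833, 0.2244, 0.4127] tilt 61.7 head -52.6 
 [[-0.284, 0.796, 0.535], [0.379, 0.606, -0.7], [-0.881, 0.004, -0.474]] F [0.7, 0.5, 0.2] w 0.998 0.0
```

View pics/scene6.png

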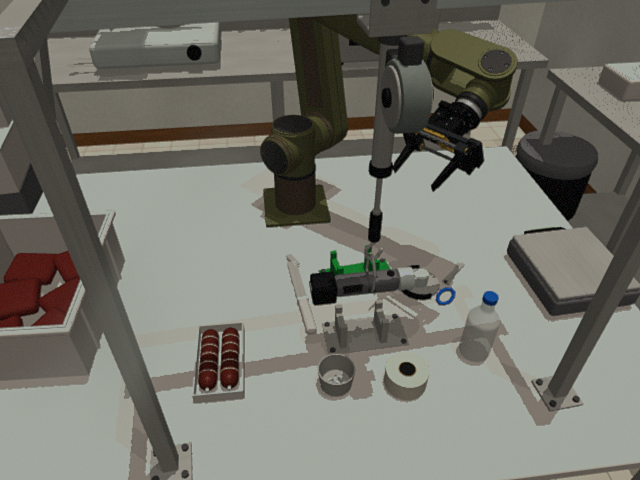

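The trimmer hangs from the hook at (372,262), level and above the empty cradle at (365,330), with the hand clear at (440,155). The other things are where they were. I'll give it a few seconds to settle and check that it stays still.

Call:
play_rows(
  moves=[
    {"tx": 0, "ty": 0, "tz": -0.02, "roll": 0},
    {"tx": 0, "ty": 0, "tz": 0, "roll": 0},
    {"tx": 0, "ty": 0, "tz": 0, "roll": 0},
    {"tx": 0, "ty": 0, "tz": 0, "roll": 0},
    {"tx": 0, "ty": 0, "tz": 0, "roll": 0},
  ],
)

```text
time_s: 23.62
eef_pos: [0.474, 0.2363, 0.4202]
tcp_rot: [[-0.285, 0.797, 0.532], [0.378, 0.604, -0.702], [-0.881, 0.001, -0.474]]
ft_force: [0.5, -0.4, -0.5]
grip_width: 0.999
grip_force: 0.0
```

Call:
play_rows(
  moves=[
    {"tx": 0, "ty": 0, "tz": 0, "roll": 0},
    {"tx": 0, "ty": 0, "tz": 0, "roll": 0},
    {"tx": 0, "ty": 0, "tz": 0, "roll": 0},
    {"tx": 0, "ty": 0, "tz": 0, "roll": 0},
    {"tx": 0, "ty": 0, "tz": 0, "roll": 0},
  ],
)

```text
time_s: 24.25
eef_pos: [0.4738, 0.2369, 0.4206]
tcp_rot: [[-0.285, 0.797, 0.533], [0.378, 0.605, -0.701], [-0.881, 0.002, -0.474]]
ft_force: [-0.4, 0.6, 0.5]
grip_width: 1.003
grip_force: 0.0
```

Call:
play_rows(
  moves=[
    {"tx": 0, "ty": 0, "tz": 0, "roll": 0},
    {"tx": 0, "ty": 0, "tz": 0, "roll": 0},
    {"tx": 0, "ty": 0, "tz": 0, "roll": 0},
    {"tx": 0, "ty": 0, "tz": 0, "roll": 0},
    {"tx": 0, "ty": 0, "tz": 0, "roll": 0},
  ],
)

```text
time_s: 24.88
eef_pos: [0.4738, 0.2368, 0.4206]
tcp_rot: [[-0.285, 0.797, 0.533], [0.378, 0.605, -0.701], [-0.881, 0.002, -0.474]]
ft_force: [-0.1, -0.3, 0.3]
grip_width: 1.002
grip_force: 0.0
```

```bash
python3 - <<'E'
from h import *
for i in range(24):
    im,d,W=grab('scene'); x,y,z=np.moveaxis(W,-1,0)
    m=(z>.15)&(z<.24)&(abs(x-.57)<.08)&(abs(y-.12)<.18)
    if i%4==0: p=W[m]; print(readout.get_state()['time_s'],m.sum(),p.mean(0).round(4),'battery',p[p[:,1]<.02].mean(0).round(4),'blade',p[p[:,1]>.22].mean(0).round(4))
E
```

```text
24.925 3345 [0.5737 0.1275 0.1854] battery [0.5773 0.0027 0.1895] blade [0.5699 0.2479 0.1683]
25.125 3341 [0.5737 0.1276 0.1853] battery [0.5775 0.0025 0.1895] blade [0.57   0.248  0.1685]
25.325 3346 [0.5737 0.1275 0.1852] battery [0.5776 0.0026 0.1892] blade [0.57   0.2479 0.1683]
25.525 3331 [0.5737 0.1276 0.1853] battery [0.5773 0.0026 0.1895] blade [0.5701 0.2478 0.1684]
25.725 3344 [0.5737 0.1277 0.1853] battery [0.5775 0.0025 0.1894] blade [0.5699 0.2481 0.1683]
25.925 3346 [0.5737 0.1273 0.1853] battery [0.5777 0.0025 0.1893] blade [0.57   0.2478 0.1684]
```

It is still, to within 0.3 mm over a second. Handing in.

```bash
python3 -c "
from station import workorder; print(workorder.hand_in())"
```

```text
the job is handed in; nothing more can be done
None
```

The trimmer hangs still from the hook at its top stop, clear of the cradle, with the hand away and the other things where they were; the job was handed in at about 26 s.

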